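Clamp a heat sink in the ratchet vise

TASK

Stand the finned heat sink upright on the bed of the green ratchet vise, between its open jaws and lengthwise along them, before you touch the lever. The lever drives the cam one way and swings loose the other, and nobody knows which way it was left set: try it both ways, then stroke it back and forth until the jaws grip the heat sink firmly. Take your hands off and leave it clamped, and do not shift the other things on the bench.

Things in the scene. Friction and masses are not known exactly. Their poses are not given: they have to be found in the camera images.
- heat_sink: loose aluminium finned heat sink, 90 mm along its x, 40 mm along y, 74 mm tall, about 0.45 kg; stands upright on the bench; origin at the centre of its underside. The fin tips on the two long (y) faces form flat faces that can be gripped from above across the 40 mm.
- vise: green ratchet vise bolted to the bench. Base 150 mm (x) by 245 mm (y -152 to +93), its flat top (the bed) 16 mm above the bench; origin at bench height. The moving jaw closes towards vise +y on the fixed jaw, face at y = +50 mm. Jaws are 90 to 96 mm long (x), tops 50 mm above the bench. Open, they are 60 mm apart: a 40 mm part needs 20 mm of closing. The jaw's carriage covers y -76 to -13 mm.
- bed (a point): point on the vise's bed (its top, 16 mm above the bench) midway between the open jaws; axes as the vise's
- fixed_jaw (a point): on the bed (16 mm above the bench) at the middle of the fixed jaw's gripping face, which looks to vise -y
- jaw: the moving jaw with its steel face, 90 mm long, and carriage; its origin lies at the vise's origin while the jaw is fully open and moves with it
- jaw_travel (a joint): closing travel of the moving jaw in m: 0 open, about 0.020 when it grips the heat sink. Pushed by the eccentric cam: 0.0163 m times (1 - cos of the cam angle), so a turn either way closes it, hardly at all at first and faster later; a light spring draws it back
- cam (a joint): angle of the cam spindle and its ratchet wheel with 20 radial teeth (106 mm across, under the lever) in rad, counter-clockwise from above positive; about 0 at the start (jaw open), needs about 1.8 rad one way to grip. Friction (0.7 N m) keeps it where it is left. Ends at +-2.3
- lever_axis (a point): point on the vertical axis of lever and cam, 68 mm above the bench, at x = 0, y = -90 mm of the vise
- lever (a joint): lever angle in rad, counter-clockwise from above positive, stops at +-0.7; at 0 it points along vise -x, at positive angles towards vise -y. Its tumbler pawl (steel ball; top 135 mm up) leans to one side or the other, unknown at the start, and stays so: the lever drives the cam one way round and clicks loosely over the teeth (0.31 rad apart: up to that much of a driving stroke is lost) the other way
- handle (a point): middle of the lever's upright handle, 100 mm above the bench, 140 mm from the axis: a black post 20 mm thick on the flat arm (top of arm 77 mm above the bench), with a 24 mm ball (top at 136 mm). Push it from either side or straddle it loosely from above; it stays where it is left. Driving takes 6 to 10 N, swinging loose 1 N; 16 N on a driving stroke short of the stop means that the jaws grip
- spool: grey solder spool, 60 mm diameter, 50 mm tall; bystander, origin at its underside
- screwdriver: screwdriver with black handle, 200 mm long; bystander, origin at its underside
- mug: white mug, 80 mm across, 90 mm tall; bystander, origin at its underside
- multimeter: black multimeter lying flat, 160 x 78 x 36 mm; bystander, origin at its underside
- remote: small white remote control lying flat, 50 x 90 x 9 mm; bystander, origin at its underside
- tin: dark steel tip-cleaner dish, 80 mm across, 35 mm tall; bystander, origin at its underside
- pliers: pliers with black handles lying flat, about 180 mm long; bystander, origin at its underside
Things that resemble listed ones, but are neither listed nor needed, are in the scene too. Leave any orange look-alike of the heat_sink alone.

How it is judged:
On the way, in this order (a step that is already met when the one before it is completed fails the run):
1. the heat sink stands on the bed between the jaws (z of heat_sink in the frame of vise between 0.013 and 0.022 m and x of heat_sink in the frame of vise between -0.025 and 0.025 m and y of heat_sink in the frame of vise between 0.002 and 0.038 m and angle between heat_sink's own z axis and vertical below 0.12 rad and angle between the x axis of heat_sink and the x axis of vise, either way round below 0.3 rad and linear speed of heat_sink below 0.02 m/s), for 0.2 s.
2. the lever has driven the cam (more than 0.5 rad) with the heat sink in place (z of heat_sink in the frame of vise between 0.013 and 0.022 m and x of heat_sink in the frame of vise between -0.025 and 0.025 m and y of heat_sink in the frame of vise between 0.002 and 0.038 m and angle between heat_sink's own z axis and vertical below 0.12 rad and angle between the x axis of heat_sink and the x axis of vise, either way round below 0.3 rad and (value of joint cam above 0.5 rad or value of joint cam below -0.5 rad)), for 0.1 s.
3. the lever has been swung back the loose way, the cam staying where it was driven (z of heat_sink in the frame of vise between 0.013 and 0.022 m and x of heat_sink in the frame of vise between -0.025 and 0.025 m and y of heat_sink in the frame of vise between 0.002 and 0.038 m and angle between heat_sink's own z axis and vertical below 0.12 rad and angle between the x axis of heat_sink and the x axis of vise, either way round below 0.3 rad and ((value of joint cam above 0.45 rad and value of joint lever below -0.35 rad) or (value of joint cam below -0.45 rad and value of joint lever above 0.35 rad))), for 0.1 s.
4. the jaws grip the heat sink (all of step 1 and angle between the x axis of heat_sink and the x axis of vise, either way round below 0.1 rad and contact force between heat_sink and jaw above 4 N and y of heat_sink in the frame of vise above 0.026 m), for 0.2 s.
At the end, for the whole second after the job is handed in: The heat sink stands upright on the vise's bed (underside within -3/+6 mm of it, tilt under 0.12 rad, within 25 mm of the middle of the jaws, square to them within 0.1 rad), pressed against the fixed jaw (within 4 mm) by the moving jaw with more than 4 N, everything at rest (all of step 4 and velocity of joint lever between -0.05 and 0.05 rad/s); the robot touches nothing.
It fails at once if a bystander is shifted by more than 30 mm (distance of any of spool, screwdriver, mug, multimeter, remote, tin, pliers from where it was at the start of the episode above 0.03 m).
It fails at once if the heat sink is tipped over (angle between heat_sink's own z axis and vertical above 0.7 rad).
It also fails if it takes over 67 s, if anything falls off the work surface, if the arm or the gripper's body presses on something with over 40 N, if the wrist force passes 120 N, or if a joint passes its speed limit or range.

ROBOT

A 6-joint arm with a two-finger parallel gripper is mounted at the origin on the work surface. World frame = base frame: x ahead of the robot, y to its left, z up, the work surface at z = 0. Lengths are in m, angles in rad, forces in N, time in s.
With the tool pointing down it reaches from about 0.375 to 0.975 m from the base axis. Payload 3.8 kg.
Tool frame: the origin (TCP) lies midway between the tips of the shut fingers; the grasp point (between the pads) lies 19 mm behind it; z points along the fingers, y is the direction in which the jaws open and shut (so a half turn about z gives the same grasp; the last joint's range is limited). The gripper opens to 85 mm and grips with 20 to 120 N. Pads are 22 mm wide; open, the fingers measure 114 mm over their backs; the gripper's body (76 mm by 85 mm) begins 54 mm behind the grasp point. The pads swing forward as they close: fully open they stand 13 mm farther back than shut.
Start: joints at [-1.164, 0.264, 1.604, -0, 1.274, -0.037], TCP at [0.29, -0.61, 0.231] pointing down, gripper open.
Joint ranges: [-2.63, 2.63], [-0.94, 2.18], [0.31, 2.57], [-1.31, 4.45], [0, 2.66], [-2.55, 2.55]. Speed limits (rad/s): [2.57, 2.57, 3.14, 3.14, 3.14, 3.14].

INTERFACE

Orientations are given as a rotation vector (axis times angle).
In Python, from workcell import bot gives the robot as it stands.
- The arm moves only by the tool drive_tool, never from a script. Its argument "deltas" is a list of rows, each an object with "hand": the opening, from 0 (shut) to 1 (fully open); "offset": the shift along the world's x, y, z in cm, a list of three; "angular": the turn, a rotation vector about the world's x, y, z in degrees, a list of three. A call has 1 to 8 rows; each row is the pose to reach, as a shift and turn from the pose commanded when the call began; what a row does not reach only later rows make up. A row lasts 1/8 s, in which the tool goes at most 62.5 mm and 10.7 degrees, less where a joint would pass 70% of its speed; a pose out of reach is approached as far as the arm can. A call with a gripper value outside its range is refused whole. The fingers move at their own pace and stop on an object; "force" is the grip in N (left out, the last holds). Time passes only in rows, so rows that repeat a pose let the fingers close. It gives the time, the measured TCP pose, the force and the opening at its end, in the units of the state.
- bot.read_state(): the state, without advancing time (a new reading comes with each control period).
- bot.read_camera(name): name is "scene" or "top" or "wrist"; returns a dict with "frame" (384x512x3 uint8, blue, green, red), "mtx" (3x3 intrinsics, pixels), "k1" (the pictures are not rectified: a ray, as slopes to the right and down, at radius r is drawn at 1 + k1 r^2 times it, then the intrinsics apply), "R" (3x3) and "t" (3): a world point X has camera coordinates R X + t. Camera axes: x right, y down, z forward; pixel columns grow to the right and rows downward; lengths in m; the calibration is good to about 2 mm. A picture is of the moment at which its call begins. There is no depth.
- bot.finish_job(): hands the job in, once; it reports no verdict.
The state is a dict: "time": time; "q": joint angles; "joint_vel": joint speeds; "joint_torque": joint torques, N m; "tool_pos": TCP position; "tcp_rot": TCP orientation; "wrist_force": force on the tool from outside, world axes, zero at the start; "torque": the same for the moment, N m; "width": opening from 0.0 (shut) to 1.0 (fully open).
Only numpy, scipy, OpenCV 4.12 (cv2) and the standard library are available. Lean on these libraries where they do the work, as an engineer would, in place of code of your own. Each camera call takes 0.05 s, during which the arm holds its last target. There are 200 camera calls.

## Working session

There is one attempt and no reset: what is moved stays moved. The work goes in short steps, Python scripts to look and compute and a tool call to move; the robot and the scene stay as the last step left them, time stands still between calls to the robot, and variables do not carry over. Pictures are saved under pics/ and viewed, about 8 in all and at most 12, crops included, and the job is handed in when it is done.

Besides the shell and the picture viewer there is one more tool, called after "Emit:" as name([rows], argument=value, ...), one row to a line, values as JSON. drive_tool: Moves the arm, as the interface text tells. Its arguments: {"type":"object","properties":{"deltas":{"type":"array"},"force":{"type":"number"}},"required":["deltas"]}

```bash
mkdir -p pics; ls
cat > h.py <<'E'
import numpy as np, cv2, pickle
from workcell import bot
def cam(n):
    c=bot.read_camera(n); pickle.dump(c,open(f'{n}.pkl','wb')); return c
def load(n): return pickle.load(open(f'{n}.pkl','rb'))
def D(c): return np.array([c['k1'],0,0,0,0.])
def ray(c,u,v):
    # model: drawn = s*(1+k1 r^2) 
    p=cv2.undistortPoints(np.array([[[u,v]]],float),np.array(c['mtx']),D(c),None,None,None) if False else cv2.undistortPointsIter(np.array([[[u,v]]],float),np.array(c['mtx']),D(c),None,None,(3,50,1e-10))
    R=np.array(c['R']);t=np.array(c['t']).ravel()
    return -R.T@t, R.T@np.array([*p.ravel(),1])
def at(c,u,v,z):
    o,d=ray(c,u,v); return o+d*(z-o[2])/d[2]
def proj(c,P):
    R=np.array(c['R']);t=np.array(c['t'],float).ravel()
    return cv2.projectPoints(np.atleast_2d(P).astype(float),cv2.Rodrigues(R)[0],t,np.array(c['mtx']),D(c))[0].reshape(-1,2)
E
python3 - <<'E'
from h import *
for n in('top','scene'):
    c=cam(n); cv2.imwrite(f'pics/{n}1.png',cv2.resize(c['frame'],(800,600),interpolation=cv2.INTER_CUBIC))
    print(n,c['mtx'],c['k1'],-np.array(c['R']).T@np.array(c['t']).ravel(),c['R'])
print(bot.read_state())
E
```

```text
pics
top [[462.65434395   0.         252.15139834]
 [  0.         462.65434395 200.96651659]
 [  0.           0.           1.        ]] 0.025540384171432715 [0.40848981 0.01484121 1.47051454] [[-0.00225287 -0.99995989  0.00866818]
 [-0.99774762  0.00166658 -0.06705897]
 [ 0.06704184 -0.00879973 -0.99771136]]
scene [[351.24400479   0.         255.84269346]
 [  0.         351.24400479 193.12299527]
 [  0.           0.           1.        ]] 0.022547652803456046 [ 1.04418293 -0.68153059  1.04938933] [[ 0.78677369  0.61723205 -0.00343021]
 [ 0.46039261 -0.59053696 -0.66280068]
 [-0.41112749  0.51989489 -0.74878801]]
{'time': 0.1, 'q': array([-1.16388214e+00,  2.64704478e-01,  1.60527205e+00, -1.07985698e-05,
        1.27372243e+00, -3.69187254e-02]), 'joint_vel': array([ 0.00054246, -0.00214411, -0.00307075,  0.00044525,  0.00031987,
       -0.00042973]), 'joint_torque': array([ 7.00312921e-04, -5.16709220e+01, -3.68589091e+01, -3.45153005e-06,
        6.31456263e-03,  3.47652211e-06]), 'tool_pos': array([ 0.2895601 , -0.60897897,  0.23004988]), 'tcp_rot': array([-3.06253383e+00, -6.91012497e-01,  6.24119387e-04]), 'wrist_force': array([-0.25982344,  0.31826044, -0.70091681]), 'torque': array([ 0.00954651, -0.02731132, -0.03166979]), 'width': 0.9996405349837176}
```

View pics/top1.png

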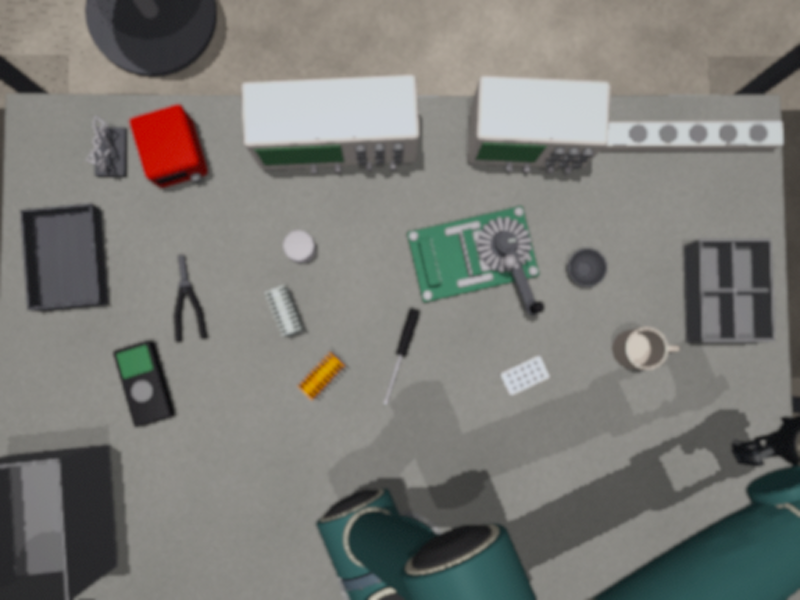

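View pics/scene1.png

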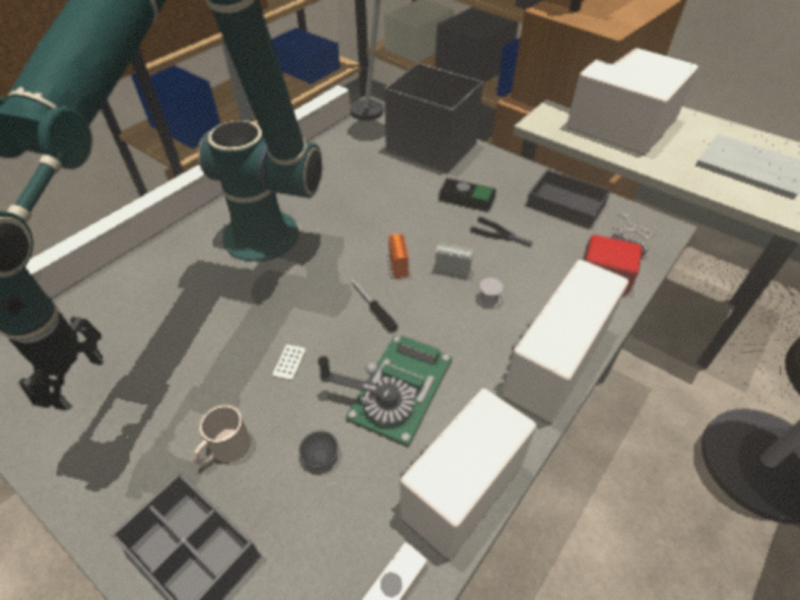

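The top view shows a silver finned block at (284,311) and an orange look-alike at (322,376), both in 800-px coordinates. The silver one fits the aluminium heat sink. The green vise is around (473,253), with its ratchet wheel to the right and the lever handle at (535,307). I'll check both in one enlarged crop.

Run:
```python
from h import *
c=load('top'); f=c['frame']
a=cv2.resize(f[172:262,160:240],None,fx=5,fy=5,interpolation=cv2.INTER_CUBIC)
b=cv2.resize(f[125:215,252:352],None,fx=4,fy=4,interpolation=cv2.INTER_CUBIC)
b=cv2.copyMakeBorder(b,0,90,0,0,cv2.BORDER_CONSTANT)
o=np.hstack([a,b]); print(o.shape); cv2.imwrite('pics/crop1.png',o)
# green pcb board mask
hsv=cv2.cvtColor(f,cv2.COLOR_BGR2HSV)
m=cv2.inRange(hsv,(60,80,40),(95,255,255)); m[:120]=0;m[:,:250]=0;m[:,350:]=0; m[200:,:]=0
pts=cv2.findNonZero(m); r=cv2.minAreaRect(pts); bp=cv2.boxPoints(r); print(r); 
for p in bp: print(p,at(c,*p,0.016))
```

```text
(450, 800, 3)
((302.278076171875, 162.20506286621094), (45.3466682434082, 75.25298309326172), 77.00537872314453)
[260.5168  148.57304] [ 0.67288857 -0.02492135  0.016     ]
[333.84268 131.65169] [ 0.7269641  -0.25857194  0.016     ]
[344.03934 175.83708] [ 0.58544626 -0.28897111  0.016     ]
[270.71347 192.75844] [ 0.53209014 -0.05662567  0.016     ]
```

View pics/crop1.png

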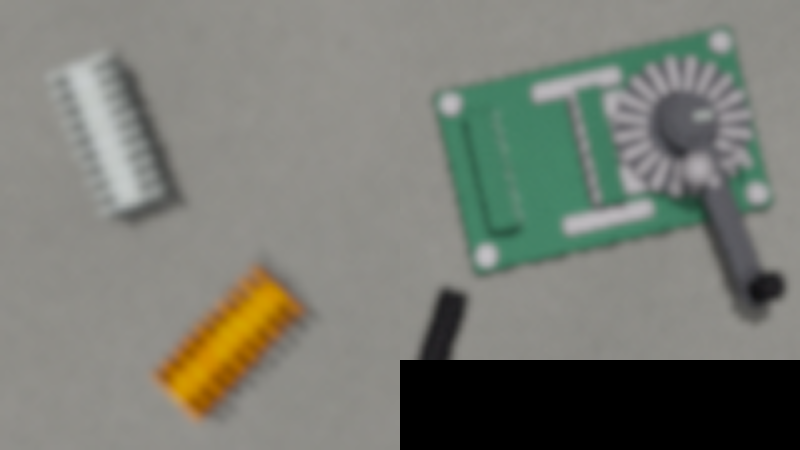

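```bash
cat >> h.py <<'E'
def T(x,y,psi):
    M=np.eye(4); M[:2,:2]=[[np.cos(psi),-np.sin(psi)],[np.sin(psi),np.cos(psi)]]; M[:2,3]=x,y; return M
def W(M,P): return np.atleast_2d(P)@M[:3,:3].T+M[:3,3]
def box(x0,x1,y0,y1,z0,z1): return np.array([[x,y,z] for z in(z0,z1) for x,y in((x0,y0),(x1,y0),(x1,y1),(x0,y1))])
E_=[(0,1),(1,2),(2,3),(3,0),(4,5),(5,6),(6,7),(7,4),(0,4),(1,5),(2,6),(3,7)]
def overlay(img,c,P,org,s,col):
    q=(proj(c,P)+.5-org)*s-.5
    for a,b in E_: cv2.line(img,tuple(np.round(q[a]*8).astype(int).tolist()),tuple(np.round(q[b]*8).astype(int).tolist()),col,1,cv2.LINE_AA,3)
def crop(c,org,wh,s):
    f=c['frame'][org[1]:org[1]+wh[1],org[0]:org[0]+wh[0]]; return cv2.resize(f,None,fx=s,fy=s,interpolation=cv2.INTER_CUBIC)
V=T(0.6227,-0.1286,np.radians(13.0))
E
python3 - <<'E'
from h import *
t=load('top');s=load('scene')
C=[at(t,160+u/5,172+v/5,.074) for u,v in((48,75),(115,50),(165,195),(105,218))]
C=np.array(C)[:,:2]; r=cv2.minAreaRect((C*1000).astype(np.float32)); print(C,r)
d=(C[0]+C[1]-C[2]-C[3])/2; psi=np.arctan2(d[1],d[0]); m=C.mean(0); print(m,np.degrees(psi))
H=T(*m,psi)
h=at(t,343.25,196.75,.125); ax=W(V,[0,-.09,.068])[0]; l=V[:3,:3].T@(h-ax); print('handle',h,'axis',ax,l,'lever',np.arctan2(-l[1],-l[0]))
bed=W(V,[0,.02,.016])[0];print('bed',bed)
o=[]
for c,org,wh,sc in((t,(160,172),(50,50),8),(t,(250,122),(104,94),4),(s,(265,140),(50,50),8),(s,(195,200),(104,94),4)):
    i=crop(c,org,wh,sc); o.append(i)
    overlay(i,c,W(H,box(-.045,.045,-.02,.02,0,.074)),org,sc,(0,0,255))
    overlay(i,c,W(V,box(-.075,.075,-.152,.093,0,.016)),org,sc,(0,0,255))
    overlay(i,c,W(V,box(-.048,.048,.05,.075,.016,.05)),org,sc,(255,0,255))
    overlay(i,c,W(V,box(-.045,.045,-.076,-.01,.016,.05)),org,sc,(255,255,0))
P=lambda i:cv2.copyMakeBorder(i,0,400-i.shape[0],0,416-i.shape[1],cv2.BORDER_CONSTANT)
cv2.imwrite('pics/ov1.png',cv2.resize(np.vstack([np.hstack([P(o[0]),P(o[1])]),np.hstack([P(o[2]),P(o[3])])]),(800,600*800//832 if 0 else 600)))
E
```

```text
[[0.54508107 0.25210046]
 [0.56023859 0.21178991]
 [0.47229465 0.18102116]
 [0.45849634 0.21701639]] ((508.9512634277344, 215.5099334716797), (93.39278411865234, 43.06613540649414), 20.607208251953125)
[0.50902766 0.21548198] 20.672398630084274
handle [ 0.5107933  -0.26296324  0.125     ] axis [ 0.64294559 -0.21629331  0.068     ] [-0.13926369 -0.01574599  0.057     ] lever 0.11258782813467998
bed [ 0.61820098 -0.1091126   0.016     ]
```

View pics/ov1.png

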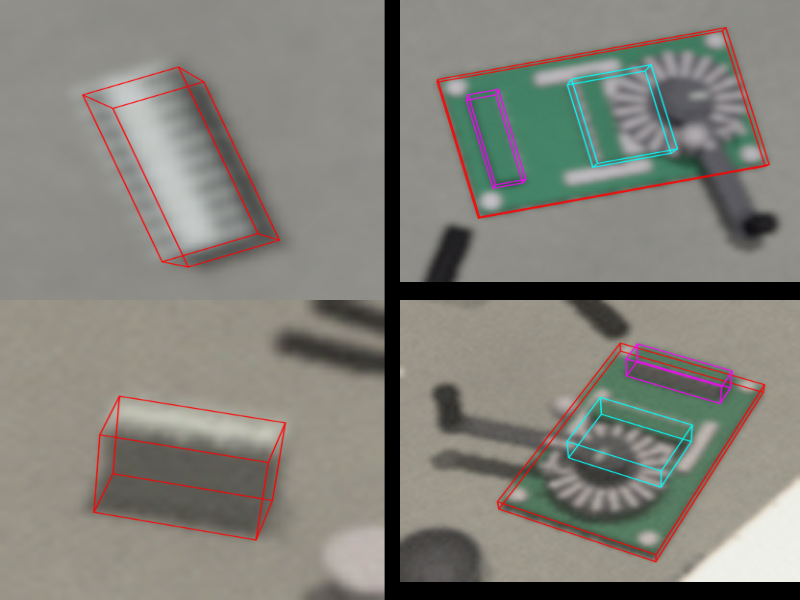

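The vise overlay fits in both views, and the heat sink fits to about 2 mm. The silver block at (284,311) is the target and the orange one is the decoy. I'm moving above the heat sink now.

Emit:
drive_tool([
  {"hand": 1, "offset": [1, 4, 0], "angular": [0, 0, -1]},
  {"hand": 1, "offset": [2.5, 10, 0], "angular": [0, 0, -2]},
  {"hand": 1, "offset": [4, 16, 0], "angular": [0, 0, -4.7]},
  {"hand": 1, "offset": [5.6, 22, 0], "angular": [0, 0, -4.7]},
  {"hand": 1, "offset": [7.2, 28, 0], "angular": [0, 0, -4.7]},
  {"hand": 1, "offset": [8.8, 34, 0], "angular": [0, 0, -4.7]},
  {"hand": 1, "offset": [10.4, 40, 0], "angular": [0, 0, -4.7]},
  {"hand": 1, "offset": [12, 46, 0], "angular": [0, 0, -4.7]},
])

```text
time: 1.1
tool_pos: [0.4097, -0.1476, 0.231]
tcp_rot: [-3.09, -0.564, -0.0]
wrist_force: [0.4, -0.5, -0.6]
width: 0.995
```

Emit:
drive_tool([
  {"hand": 1, "offset": [1.6, 6, 0], "angular": [0, 0, 0]},
  {"hand": 1, "offset": [3.2, 12, 0], "angular": [0, 0, 0]},
  {"hand": 1, "offset": [4.8, 18, 0], "angular": [0, 0, 0]},
  {"hand": 1, "offset": [6.4, 24, 0], "angular": [0, 0, 0]},
  {"hand": 1, "offset": [8, 30, 0], "angular": [0, 0, 0]},
  {"hand": 1, "offset": [9.3, 34.5, -2]},
  {"hand": 1, "offset": [10.05, 36.55, -5], "angular": [0, 0, 0]},
  {"hand": 1, "offset": [10.05, 36.55, -8], "angular": [0, 0, 0]},
])

```text
invalid input
```

Emit:
drive_tool([
  {"hand": 1, "offset": [1.6, 6, 0], "angular": [0, 0, 0]},
  {"hand": 1, "offset": [3.2, 12, 0], "angular": [0, 0, 0]},
  {"hand": 1, "offset": [4.8, 18, 0], "angular": [0, 0, 0]},
  {"hand": 1, "offset": [6.4, 24, 0], "angular": [0, 0, 0]},
  {"hand": 1, "offset": [8, 30, 0], "angular": [0, 0, 0]},
  {"hand": 1, "offset": [9.3, 34.5, -2], "angular": [0, 0, 0]},
  {"hand": 1, "offset": [10.05, 36.55, -5], "angular": [0, 0, 0]},
  {"hand": 1, "offset": [10.05, 36.55, -8], "angular": [0, 0, 0]},
])

```text
time: 2.1
tool_pos: [0.5105, 0.2178, 0.1501]
tcp_rot: [-3.089, -0.569, -0.0]
wrist_force: [-1.6, -0.2, -0.8]
width: 0.998
```

Run:
```python
from h import *
t=cam('wrist'); s=bot.read_state(); print(s['tool_pos'],s['tcp_rot'],s['q'])
i=cv2.resize(t['frame'],(768,576),interpolation=cv2.INTER_CUBIC)
H=T(.5105,.2155,np.radians(20.7))
overlay(i,t,W(H,box(-.045,.045,-.02,.02,0,.074)),(0,0),1.5,(0,0,255))
cv2.imwrite('pics/w1.png',i)
for n,z,u,v in(('mug',.09,413,223),('tin',.035,375,171),('remote',.009,336,240),('spool',.05,191,157),('driver',.02,262,212)): print(n,at(load('top'),u,v,z))
```

```text
[0.50711923 0.21583455 0.14518191] [ 3.08840491  0.56781024 -0.01254334] [3.57182204e-01 1.06923153e-01 1.95447844e+00 1.73386064e-05
 1.08830168e+00 1.56432685e+00]
mug [ 0.43462601 -0.47667606  0.09      ]
tin [ 0.59815839 -0.38191894  0.035     ]
remote [ 0.38301904 -0.26191364  0.009     ]
spool [0.64048712 0.19106237 0.05      ]
driver [ 0.47120685 -0.0287787   0.02      ]
```

View pics/w1.png

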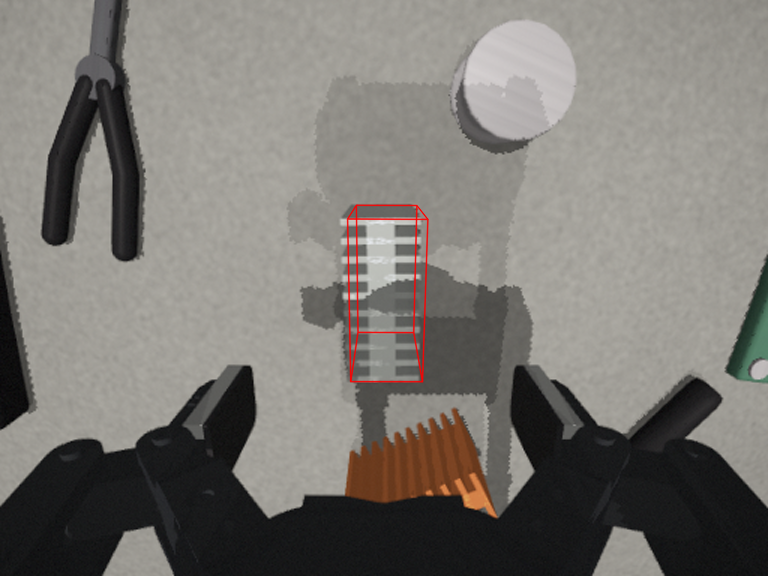

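The wrist view shows the sink at (385,300), with my box about 5 px (2–3 mm) too far right. The orange look-alike is clear of both fingers. Next I descend and grip.

Emit:
drive_tool([
  {"hand": 1, "offset": [-0.1, 0.2, -3], "angular": [0, 0, 0.5]},
  {"hand": 1, "offset": [-0.1, 0.2, -7], "angular": [0, 0, 0.5]},
  {"hand": 1, "offset": [-0.1, 0.2, -10], "angular": [0, 0, 0.5]},
  {"hand": 1, "offset": [-0.1, 0.2, -11.4], "angular": [0, 0, 0.5]},
  {"hand": 1, "offset": [-0.1, 0.2, -11.4], "angular": [0, 0, 0.5]},
  {"hand": 0.35, "offset": [-0.1, 0.2, -11.4], "angular": [0, 0, 0.5]},
  {"hand": 0.3, "offset": [-0.1, 0.2, -11.4], "angular": [0, 0, 0.5]},
  {"hand": 0.3, "offset": [-0.1, 0.2, -11.4], "angular": [0, 0, 0.5]},
], force=50)

```text
time: 3.15
tool_pos: [0.5104, 0.2185, 0.0387]
tcp_rot: [-3.087, -0.578, -0.004]
wrist_force: [-0.7, 0.5, 4.2]
width: 0.461
```

Emit:
drive_tool([
  {"hand": 0.3, "offset": [0, 0, 0], "angular": [0, 0, 0]},
  {"hand": 0.3, "offset": [0, 0, 0], "angular": [0, 0, 0]},
  {"hand": 0.3, "offset": [0, 0, 2], "angular": [0, 0, 0]},
])

```text
time: 3.52
tool_pos: [0.5068, 0.2169, 0.0552]
tcp_rot: [3.087, 0.579, -0.009]
wrist_force: [0.2, 0.1, -6.0]
width: 0.458
```

Emit:
drive_tool([
  {"hand": 0.3, "offset": [0, 0, 4], "angular": [0, 0, 0]},
  {"hand": 0.3, "offset": [0, 0, 9], "angular": [0, 0, 0]},
  {"hand": 0.3, "offset": [1, -3, 12], "angular": [0, 0, -1]},
  {"hand": 0.3, "offset": [3, -9, 13], "angular": [0, 0, -2]},
  {"hand": 0.3, "offset": [5, -15, 13], "angular": [0, 0, -4]},
  {"hand": 0.3, "offset": [7, -21, 13], "angular": [0, 0, -6]},
  {"hand": 0.3, "offset": [9, -27, 13], "angular": [0, 0, -8.2]},
  {"hand": 0.3, "offset": [10.3, -31, 13], "angular": [0, 0, -8.2]},
])

```text
time: 4.53
tool_pos: [0.6114, -0.0947, 0.1854]
tcp_rot: [-3.121, -0.354, 0.005]
wrist_force: [-0.4, 0.5, -5.4]
width: 0.462
```

Emit:
drive_tool([
  {"hand": 0.3, "offset": [0.46, -1.17, 0], "angular": [0, 0, 0]},
  {"hand": 0.3, "offset": [0.46, -1.17, -2], "angular": [0, 0, 0]},
  {"hand": 0.3, "offset": [0.46, -1.17, -5], "angular": [0, 0, 0]},
  {"hand": 0.3, "offset": [0.46, -1.17, -7], "angular": [0, 0, 0]},
  {"hand": 0.3, "offset": [0.46, -1.17, -7], "angular": [0, 0, 0]},
  {"hand": 0.3, "offset": [0.46, -1.17, -7], "angular": [0, 0, 0]},
])

```text
time: 5.28
tool_pos: [0.6174, -0.1032, 0.1178]
tcp_rot: [3.121, 0.358, 0.001]
wrist_force: [1.2, -0.1, -5.4]
width: 0.462
```

Run:
```python
from h import *
s=bot.read_state(); print(s['tool_pos'],s['tcp_rot'],s['wrist_force'],s['q'])
L=(V[:3,:3].T@(s['tool_pos']-V[:3,3])); print('tcp in vise',L)
yaw=2*np.arctan2(s['tcp_rot'][1],s['tcp_rot'][0]); print(np.degrees(yaw))
t=cam('top'); w=cam('wrist')
o=crop(t,(250,122),(100,94),6)
H=T(*s['tool_pos'][:2],np.radians(13)); zb=s['tool_pos'][2]-.037
for i,c,org,sc in((o,t,(250,122),6),):
    overlay(i,c,W(H,box(-.045,.045,-.02,.02,zb,zb+.074)),org,sc,(0,0,255))
    overlay(i,c,W(V,box(-.048,.048,.05,.075,.016,.05)),org,sc,(255,0,255))
i=cv2.resize(w['frame'],(512,384)) 
overlay(i,w,W(H,box(-.045,.045,-.02,.02,zb,zb+.074)),(0,0),1,(0,0,255))
overlay(i,w,W(V,box(-.048,.048,.05,.075,.016,.05)),(0,0),1,(255,0,255))
overlay(i,w,W(V,box(-.045,.045,-.076,-.01,.016,.05)),(0,0),1,(255,255,0))
i=cv2.resize(i,(800,600),interpolation=cv2.INTER_CUBIC)
cv2.imwrite('pics/w2.png',i)
```

```text
[ 0.6173664  -0.10316773  0.11775244] [3.12099026e+00 3.57797706e-01 1.26108624e-03] [ 1.20816854 -0.11462899 -5.43491959] [-2.05426840e-01  2.63595257e-01  1.82336243e+00  1.15743923e-04
  1.05382258e+00  1.13702423e+00]
tcp in vise [0.00052412 0.02598024 0.11775244]
13.079944167538674
```

View pics/w2.png

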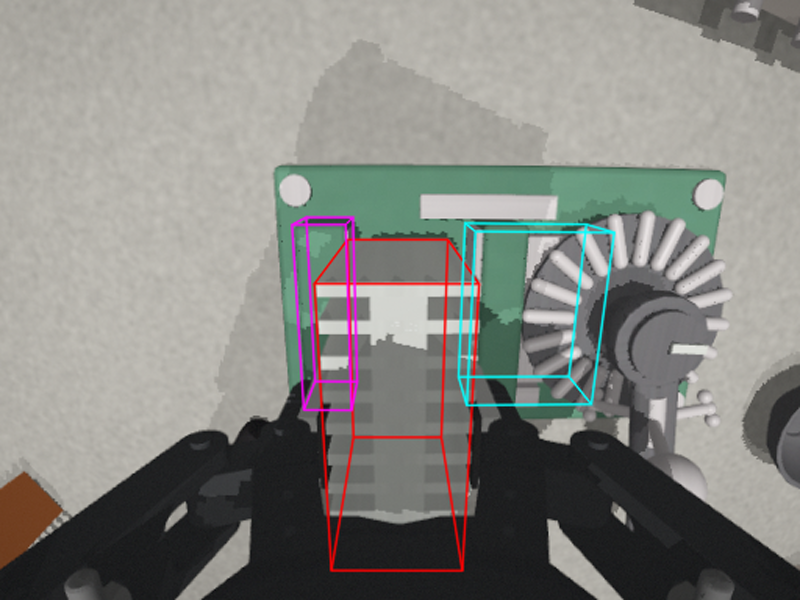

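The sink hangs centred between the jaws. Its top edge at (315–478,283) matches the overlay, and the fixed jaw is to the left. I'm lowering it now.

Emit:
drive_tool([
  {"hand": 0.3, "offset": [0, 0, -2.5], "angular": [0, 0, 0]},
  {"hand": 0.3, "offset": [0, 0, -4.5], "angular": [0, 0, 0]},
  {"hand": 0.3, "offset": [0, 0, -5.7], "angular": [0, 0, 0]},
  {"hand": 0.3, "offset": [0, 0, -6.1], "angular": [0, 0, 0]},
  {"hand": 0.3, "offset": [0, 0, -6.2], "angular": [0, 0, 0]},
  {"hand": 0.3, "offset": [0, 0, -6.3], "angular": [0, 0, 0]},
  {"hand": 0.3, "offset": [0, 0, -6.3], "angular": [0, 0, 0]},
])

```text
time: 6.25
tool_pos: [0.6175, -0.1039, 0.0549]
tcp_rot: [3.121, 0.356, 0.002]
wrist_force: [-0.3, 0.6, -5.7]
width: 0.458
```

Emit:
drive_tool([
  {"hand": 0.3, "offset": [0, 0, -0.1], "angular": [0, 0, 0]},
  {"hand": 0.3, "offset": [0, 0, -0.2], "angular": [0, 0, 0]},
  {"hand": 0.3, "offset": [0, 0, -0.2], "angular": [0, 0, 0]},
])

```text
time: 6.62
tool_pos: [0.6174, -0.1039, 0.0548]
tcp_rot: [3.121, 0.356, 0.001]
wrist_force: [-5.3, 0.1, 8.4]
width: 0.459
```

Contact with the bed. Releasing and rising.

Emit:
drive_tool([
  {"hand": 0.3, "offset": [0, 0, 0.1], "angular": [0, 0, 0]},
  {"hand": 0.55, "offset": [0, 0, 0.1], "angular": [0, 0, 0]},
  {"hand": 0.65, "offset": [0, 0, 0.1], "angular": [0, 0, 0]},
  {"hand": 0.65, "offset": [0, 0, 0.1], "angular": [0, 0, 0]},
  {"hand": 0.65, "offset": [0, 0, 1], "angular": [0, 0, 0]},
  {"hand": 0.65, "offset": [0, 0, 4], "angular": [0, 0, 0]},
  {"hand": 0.65, "offset": [0, 0, 9], "angular": [0, 0, 0]},
  {"hand": 0.65, "offset": [0, 0, 13], "angular": [0, 0, 0]},
])

```text
time: 7.62
tool_pos: [0.6175, -0.1039, 0.1849]
tcp_rot: [3.121, 0.356, 0.003]
wrist_force: [-0.1, -0.3, 0.2]
width: 0.652
```

Run:
```python
from h import *
st=bot.read_state(); print(st['tool_pos'],st['wrist_force'],st['width'])
w=cam('wrist'); t=cam('scene')
i=cv2.resize(w['frame'],(512,384)).copy()
H=V@T(0,.025,0)
for c,im in((w,i),):
  overlay(im,c,W(H,box(-.045,.045,-.02,.02,.016,.09)),(0,0),1,(0,0,255))
  overlay(im,c,W(V,box(-.048,.048,.05,.075,.016,.05)),(0,0),1,(255,0,255))
o=crop(t,(195,190),(100,96),4)
overlay(o,t,W(H,box(-.045,.045,-.02,.02,.016,.09)),(195,190),4,(0,0,255))
i=cv2.resize(i[:, 60:460],(400,384)); cv2.imwrite('pics/w3.png',np.hstack([i,o]))
```

```text
[ 0.61752633 -0.10393009  0.18488714] [-0.0512773  -0.27130213  0.18577673] 0.6520173273159727
```

View pics/w3.png

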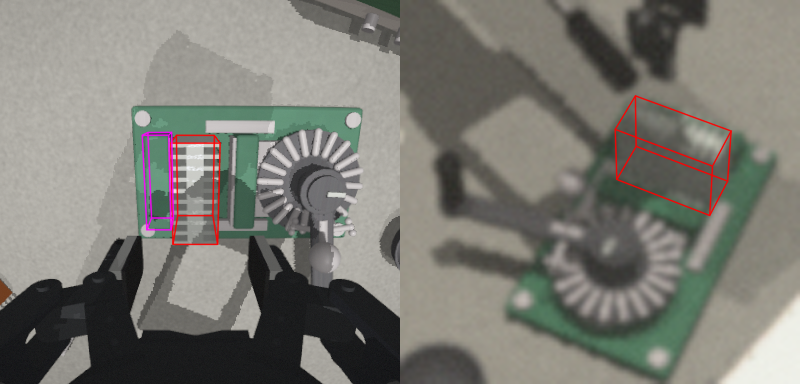

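The sink stands upright on the bed about 5 mm off the fixed jaw, aligned with the overlay in both views. Next I straddle the handle.

Emit:
drive_tool([
  {"hand": 0.55, "offset": [-2.7, -4, 0], "angular": [0, 0, 2]},
  {"hand": 0.52, "offset": [-5.4, -8, 0], "angular": [0, 0, 4]},
  {"hand": 0.52, "offset": [-8.1, -12, 0], "angular": [0, 0, 6.3]},
  {"hand": 0.52, "offset": [-10.67, -15.9, 0], "angular": [0, 0, 6.3]},
  {"hand": 0.52, "offset": [-10.67, -15.9, 0], "angular": [0, 0, 6.3]},
])

```text
time: 8.35
tool_pos: [0.5084, -0.265, 0.182]
tcp_rot: [3.098, 0.521, -0.001]
wrist_force: [0.1, 0.2, -0.5]
width: 0.523
```

Run:
```python
from h import *
st=bot.read_state(); print(st['tool_pos'],st['tcp_rot'],st['width'])
w=cam('wrist')
i=w['frame'].copy()
ax=W(V,[0,-.09,0])[0]; P=ax+.14*np.array([np.cos(np.radians(199.3)),np.sin(np.radians(199.3)),0])
H=T(*P[:2],np.radians(19.3))
overlay(i,w,W(H,box(-.012,.012,-.012,.012,.112,.136)),(0,0),1,(0,0,255))
overlay(i,w,W(H,box(-.01,.01,-.01,.01,.077,.112)),(0,0),1,(0,255,255))
cv2.imwrite('pics/w4.png',cv2.resize(i,(800,600),interpolation=cv2.INTER_CUBIC))
```

```text
[ 0.50835816 -0.26501519  0.18202764] [ 3.09792874e+00  5.20958070e-01 -1.35206791e-03] 0.5229033750055341
```

View pics/w4.png

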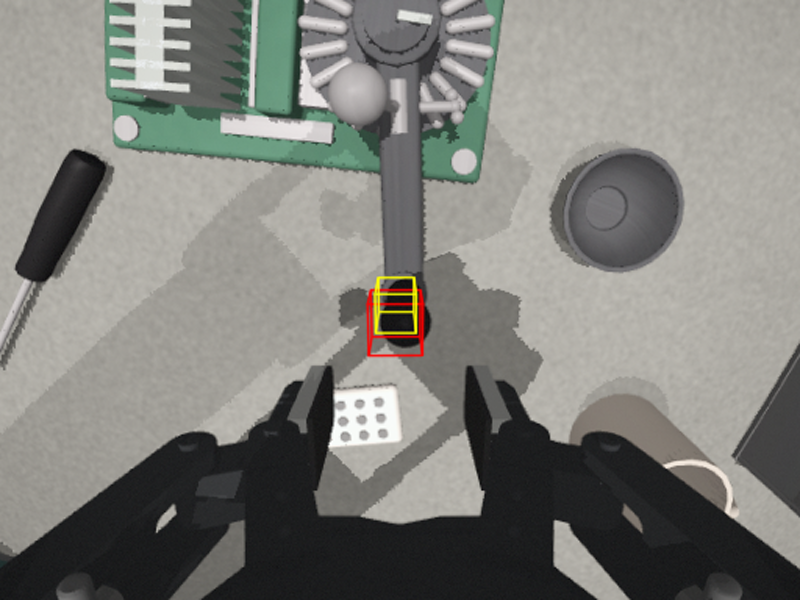

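The handle ball is at (405,322), about 4 mm right of my prediction, so the lever is at about 0.14 rad. It's still well within the finger gap. Descending around it.

Emit:
drive_tool([
  {"hand": 0.52, "offset": [0.1, -0.2, -4], "angular": [0, 0, 1.7]},
  {"hand": 0.52, "offset": [0.1, -0.2, -8], "angular": [0, 0, 1.7]},
  {"hand": 0.52, "offset": [0.1, -0.2, -10], "angular": [0, 0, 1.7]},
  {"hand": 0.52, "offset": [0.1, -0.2, -10], "angular": [0, 0, 1.7]},
])

```text
time: 8.9
tool_pos: [0.5104, -0.2633, 0.0805]
tcp_rot: [-3.086, -0.574, 0.005]
wrist_force: [0.3, -0.2, 0.2]
width: 0.515
```

```bash
cat >> h.py <<'E'
AX=V[:3,:3]@[0,-.09,0]+V[:3,3]
def P(th):
    a=np.radians(193+th); return AX[:2]+.14*np.array([np.cos(a),np.sin(a)])
def table(th0,ths,p0=None):
    p0=P(th0) if p0 is None else p0
    for th in ths: print(th,np.round((P(th)-p0)*100,1).tolist(),th-th0)
def where():
    s=bot.read_state(); d=s['tool_pos'][:2]-AX[:2]; a=np.degrees(np.arctan2(d[1],d[0]))%360-193
    r=d/np.linalg.norm(d); tang=np.array([-r[1],r[0]])
    print('t',s['time'],'tcp theta',a.round(1),'rad',np.linalg.norm(d).round(4),'yaw-13',(np.degrees(2*np.arctan2(s['tcp_rot'][1],s['tcp_rot'][0]))%360-13).round(1),'z',s['tool_pos'][2],'Ftan',(s['wrist_force'][:2]@tang).round(2),'Frad',(s['wrist_force'][:2]@r).round(2),'Fz',s['wrist_force'][2].round(1), 'w',round(s['width'],3))
    return s
E
python3 - <<'E'
from h import *
s=where(); print(s['tool_pos'],s['q'])
table(8,[14,20,26,32,38,43,45])
print(); table(43,range(36,-46,-9)); table(43,[-43])
E
```

```text
t 8.9 tcp theta 6.5 rad 0.1407 yaw-13 8.1 z 0.0804905714784381 Ftan 0.32 Frad -0.18 Fz 0.2 w 0.515
[ 0.51036927 -0.26330356  0.08049057] [-5.19789576e-01  2.17492598e-01  1.95909054e+00  2.50324080e-04
  9.68997281e-01  6.82869689e-01]
14 [0.6, -1.3] 6
20 [1.3, -2.6] 12
26 [2.2, -3.8] 18
32 [3.2, -4.9] 24
38 [4.3, -5.9] 30
43 [5.2, -6.6] 35
45 [5.7, -6.9] 37

36 [-1.4, 1.0] -7
27 [-2.9, 2.6] -16
18 [-4.2, 4.4] -25
9 [-5.2, 6.4] -34
0 [-5.8, 8.5] -43
-9 [-6.1, 10.6] -52
-18 [-6.1, 12.8] -61
-27 [-5.8, 15.0] -70
-36 [-5.1, 17.1] -79
-45 [-4.0, 19.0] -88
-43 [-4.3, 18.6] -86
```

Emit:
drive_tool([
  {"hand": 0.52, "offset": [0.6, -1.3, 0], "angular": [0, 0, 6]},
  {"hand": 0.52, "offset": [1.3, -2.6, 0], "angular": [0, 0, 12]},
  {"hand": 0.52, "offset": [2.2, -3.8, 0], "angular": [0, 0, 18]},
])

```text
time: 9.28
tool_pos: [0.5344, -0.3033, 0.0842]
tcp_rot: [2.958, 1.055, 0.002]
wrist_force: [-2.1, 0.6, -1.0]
width: 0.519
```

```bash
python3 -c "
from h import *
where()"
```

```text
t 9.275 tcp theta 25.7 rad 0.1391 yaw-13 26.3 z 0.08421207695142724 Ftan -1.76 Frad 1.26 Fz -1.0 w 0.519
```

Emit:
drive_tool([
  {"hand": 0.52, "offset": [1.0, -1.1, 0], "angular": [0, 0, 6]},
  {"hand": 0.52, "offset": [1.6, -1.7, 0], "angular": [0, 0, 10]},
  {"hand": 0.52, "offset": [2.1, -2.1, 0], "angular": [0, 0, 12]},
])

```text
time: 9.65
tool_pos: [0.5555, -0.3244, 0.0842]
tcp_rot: [2.833, 1.354, 0.002]
wrist_force: [-0.9, 0.7, 1.1]
width: 0.519
```

```bash
python3 -c "
from h import *
where()"
```

```text
t 9.65 tcp theta 38.0 rad 0.139 yaw-13 38.1 z 0.084174094389351 Ftan -1.11 Frad 0.01 Fz 1.1 w 0.519
```

The + side is loose (about 1 N), so the lever drives toward −. I'll go to the + end first, then take a driving stroke.

Emit:
drive_tool([
  {"hand": 0.52, "offset": [0.5, -0.4, 0], "angular": [0, 0, 3]},
  {"hand": 0.52, "offset": [0.9, -0.7, 0], "angular": [0, 0, 5]},
  {"hand": 0.52, "offset": [0.9, -0.7, 0], "angular": [0, 0, 5]},
])

```text
time: 10.02
tool_pos: [0.5641, -0.3312, 0.0831]
tcp_rot: [2.772, 1.475, 0.001]
wrist_force: [-1.0, -0.2, -0.5]
width: 0.521
```

Emit:
drive_tool([
  {"hand": 0.52, "offset": [-1.4, 1.0, 0], "angular": [0, 0, -7]},
  {"hand": 0.52, "offset": [-2.9, 2.6, 0], "angular": [0, 0, -16]},
  {"hand": 0.52, "offset": [-4.2, 4.4, 0], "angular": [0, 0, -25]},
  {"hand": 0.52, "offset": [-5.2, 6.4, 0], "angular": [0, 0, -34]},
  {"hand": 0.52, "offset": [-5.8, 8.5, 0], "angular": [0, 0, -43]},
])

```text
time: 10.65
tool_pos: [0.5062, -0.2473, 0.0831]
tcp_rot: [3.118, 0.347, 0.005]
wrist_force: [4.4, -5.6, -2.6]
width: 0.522
```

```bash
python3 -c "
from h import *
where()"
```

```text
t 10.65 tcp theta -0.2 rad 0.1402 yaw-13 -0.3 z 0.08305932925826631 Ftan 6.42 Frad -3.03 Fz -2.6 w 0.522
```

Driving at 6.4 N, confirmed. Continuing to the − end.

Emit:
drive_tool([
  {"hand": 0.52, "offset": [-0.3, 2.1, 0], "angular": [0, 0, -9]},
  {"hand": 0.52, "offset": [-0.3, 4.3, 0], "angular": [0, 0, -18]},
  {"hand": 0.52, "offset": [0, 6.5, 0], "angular": [0, 0, -27]},
  {"hand": 0.52, "offset": [0.7, 8.6, 0], "angular": [0, 0, -36]},
  {"hand": 0.52, "offset": [1.3, 9.8, 0], "angular": [0, 0, -42]},
  {"hand": 0.52, "offset": [1.3, 9.8, 0], "angular": [0, 0, -42]},
])

```text
time: 11.4
tool_pos: [0.519, -0.1481, 0.0829]
tcp_rot: [3.041, -0.783, 0.003]
wrist_force: [0.3, -3.2, 0.9]
width: 0.523
```

```bash
python3 -c "
from h import *
where(); table(-42,[-32,-22,-12,-2,8,18,27,36,43])"
```

```text
t 11.4 tcp theta -41.8 rad 0.1415 yaw-13 318.1 z 0.08294292064109095 Ftan 2.66 Frad -1.84 Fz 0.9 w 0.523
-32 [-1.0, -2.2] 10
-22 [-1.6, -4.6] 20
-12 [-1.8, -7.0] 30
-2 [-1.5, -9.5] 40
8 [-0.8, -11.8] 50
18 [0.2, -14.0] 60
27 [1.5, -15.8] 69
36 [3.1, -17.4] 78
43 [4.4, -18.4] 85
```

Emit:
drive_tool([
  {"hand": 0.52, "offset": [-1.0, -2.2, 0], "angular": [0, 0, 10]},
  {"hand": 0.52, "offset": [-1.6, -4.6, 0], "angular": [0, 0, 20]},
  {"hand": 0.52, "offset": [-1.8, -7.0, 0], "angular": [0, 0, 30]},
  {"hand": 0.52, "offset": [-1.5, -9.5, 0], "angular": [0, 0, 40]},
  {"hand": 0.52, "offset": [-0.8, -11.8, 0], "angular": [0, 0, 50]},
  {"hand": 0.52, "offset": [0.2, -14.0, 0], "angular": [0, 0, 60]},
  {"hand": 0.52, "offset": [1.5, -15.8, 0], "angular": [0, 0, 69]},
  {"hand": 0.52, "offset": [3.1, -17.4, 0], "angular": [0, 0, 78]},
])

```text
time: 12.4
tool_pos: [0.5481, -0.3222, 0.0817]
tcp_rot: [-2.852, -1.311, 0.002]
wrist_force: [-1.6, 0.3, 0.6]
width: 0.521
```

Emit:
drive_tool([
  {"hand": 0.52, "offset": [0.6, -0.5, 0], "angular": [0, 0, 3]},
  {"hand": 0.52, "offset": [1.4, -1.0, 0], "angular": [0, 0, 7]},
  {"hand": 0.52, "offset": [1.4, -1.0, 0], "angular": [0, 0, 7]},
])

```text
time: 12.78
tool_pos: [0.5632, -0.3321, 0.0821]
tcp_rot: [-2.773, -1.475, -0.0]
wrist_force: [0.7, 0.2, 0.4]
width: 0.52
```

```bash
python3 -c "
from h import *
where()
t=cam('top'); f=crop(t,(250,122),(100,94),6)
overlay(f,t,W(V@T(0,.03,0),box(-.045,.045,-.02,.02,.016,.09)),(250,122),6,(0,0,255))
cv2.imwrite('pics/t5.png',f)"
```

```text
t 12.775 tcp theta 42.5 rad 0.1406 yaw-13 43.0 z 0.08212451301255637 Ftan 0.49 Frad -0.55 Fz 0.4 w 0.52
```

View pics/t5.png

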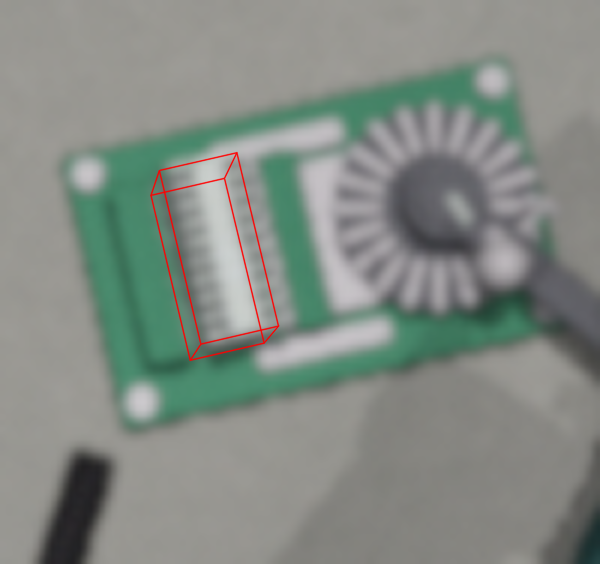

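The jaw has advanced to just beside the sink, whose right side is at about (290,300). The sink is upright and square. The cam hub's mark has turned. Second driving stroke next, watching the force.

Emit:
drive_tool([
  {"hand": 0.52, "offset": [-1.4, 1.0, 0], "angular": [0, 0, -7]},
  {"hand": 0.52, "offset": [-2.9, 2.6, 0], "angular": [0, 0, -16]},
  {"hand": 0.52, "offset": [-4.2, 4.4, 0], "angular": [0, 0, -25]},
  {"hand": 0.52, "offset": [-5.2, 6.4, 0], "angular": [0, 0, -34]},
  {"hand": 0.52, "offset": [-5.4, 7.0, 0], "angular": [0, 0, -37]},
])

```text
time: 13.45
tool_pos: [0.5094, -0.2621, 0.0828]
tcp_rot: [3.096, 0.515, 0.004]
wrist_force: [2.9, -6.2, -3.1]
width: 0.525
```

```bash
python3 -c "
from h import *
where(); table(6,range(2,-50,-4))"
```

```text
t 13.45 tcp theta 6.0 rad 0.1412 yaw-13 5.9 z 0.08282194959582734 Ftan 6.82 Frad -0.7 Fz -3.1 w 0.525
2 [-0.3, 0.9] -4
-2 [-0.5, 1.9] -8
-6 [-0.7, 2.9] -12
-10 [-0.7, 3.8] -16
-14 [-0.8, 4.8] -20
-18 [-0.7, 5.8] -24
-22 [-0.6, 6.7] -28
-26 [-0.4, 7.7] -32
-30 [-0.2, 8.7] -36
-34 [0.2, 9.6] -40
-38 [0.5, 10.5] -44
-42 [1.0, 11.3] -48
-46 [1.5, 12.2] -52
```

Emit:
drive_tool([
  {"hand": 0.52, "offset": [-0.3, 0.9, 0], "angular": [0, 0, -4]},
  {"hand": 0.52, "offset": [-0.5, 1.9, 0], "angular": [0, 0, -8]},
  {"hand": 0.52, "offset": [-0.5, 1.9, 0], "angular": [0, 0, -8]},
])

```text
time: 13.82
tool_pos: [0.5043, -0.2432, 0.0827]
tcp_rot: [3.125, 0.303, 0.002]
wrist_force: [1.2, -3.6, -2.1]
width: 0.519
```

Emit:
drive_tool([
  {"hand": 0.52, "offset": [-0.1, 0.5, 0], "angular": [0, 0, -2]},
  {"hand": 0.52, "offset": [-0.2, 1.0, 0], "angular": [0, 0, -4]},
  {"hand": 0.52, "offset": [-0.2, 1.0, 0], "angular": [0, 0, -4]},
])

```text
time: 14.2
tool_pos: [0.5028, -0.2337, 0.0827]
tcp_rot: [3.134, 0.194, 0.003]
wrist_force: [2.3, -4.3, -2.3]
width: 0.524
```

Emit:
drive_tool([
  {"hand": 0.52, "offset": [0, 0.5, 0], "angular": [0, 0, -2]},
  {"hand": 0.52, "offset": [0, 0.9, 0], "angular": [0, 0, -4]},
  {"hand": 0.52, "offset": [0, 0.9, 0], "angular": [0, 0, -4]},
])

```text
time: 14.58
tool_pos: [0.5023, -0.2249, 0.0826]
tcp_rot: [3.139, 0.084, 0.001]
wrist_force: [0.2, -4.8, -1.5]
width: 0.518
```

Emit:
drive_tool([
  {"hand": 0.52, "offset": [0, 0.5, 0], "angular": [0, 0, -2]},
  {"hand": 0.52, "offset": [0, 1.0, 0], "angular": [0, 0, -4]},
  {"hand": 0.52, "offset": [0, 1.0, 0], "angular": [0, 0, -4]},
])

```text
time: 14.95
tool_pos: [0.5021, -0.2151, 0.0826]
tcp_rot: [3.139, -0.025, 0.0]
wrist_force: [-0.4, -6.1, -0.2]
width: 0.521
```

Emit:
drive_tool([
  {"hand": 0.52, "offset": [0, 0.5, 0], "angular": [0, 0, -2]},
  {"hand": 0.52, "offset": [0, 1.0, 0], "angular": [0, 0, -4]},
  {"hand": 0.52, "offset": [0, 1.0, 0], "angular": [0, 0, -4]},
])

```text
time: 15.32
tool_pos: [0.5024, -0.2051, 0.0827]
tcp_rot: [3.137, -0.135, 0.002]
wrist_force: [1.1, -6.5, -1.3]
width: 0.522
```

Emit:
drive_tool([
  {"hand": 0.52, "offset": [0.1, 0.5, 0], "angular": [0, 0, -2]},
  {"hand": 0.52, "offset": [0.1, 0.9, 0], "angular": [0, 0, -4]},
  {"hand": 0.52, "offset": [0.1, 0.9, 0], "angular": [0, 0, -4]},
])

```text
time: 15.7
tool_pos: [0.5035, -0.1962, 0.0827]
tcp_rot: [3.13, -0.244, 0.002]
wrist_force: [1.2, -6.3, -1.5]
width: 0.521
```

Emit:
drive_tool([
  {"hand": 0.52, "offset": [0.1, 0.5, 0], "angular": [0, 0, -2]},
  {"hand": 0.52, "offset": [0.2, 1.0, 0], "angular": [0, 0, -4]},
  {"hand": 0.52, "offset": [0.2, 1.0, 0], "angular": [0, 0, -4]},
])

```text
time: 16.08
tool_pos: [0.5053, -0.186, 0.0826]
tcp_rot: [3.12, -0.353, 0.001]
wrist_force: [0.6, -5.6, -0.3]
width: 0.52
```

Emit:
drive_tool([
  {"hand": 0.52, "offset": [0.1, 0.5, 0], "angular": [0, 0, -2]},
  {"hand": 0.52, "offset": [0.2, 1.0, 0], "angular": [0, 0, -4]},
  {"hand": 0.52, "offset": [0.2, 1.0, 0], "angular": [0, 0, -4]},
])

```text
time: 16.45
tool_pos: [0.5075, -0.1787, 0.0827]
tcp_rot: [3.101, -0.459, 0.004]
wrist_force: [-0.2, -15.5, -3.6]
width: 0.518
```

Emit:
drive_tool([
  {"hand": 0.52, "offset": [0.2, 0.4, 0], "angular": [0, 0, -2]},
  {"hand": 0.52, "offset": [0.4, 0.9, 0], "angular": [0, 0, -4]},
  {"hand": 0.52, "offset": [0.4, 0.9, 0], "angular": [0, 0, -4]},
])

```text
time: 16.82
tool_pos: [0.5099, -0.1725, 0.0825]
tcp_rot: [3.079, -0.565, 0.0]
wrist_force: [-5.1, -26.1, -3.3]
width: 0.52
```

```bash
python3 -c "
from h import *
where()"
```

```text
t 16.825 tcp theta -31.2 rad 0.1401 yaw-13 326.2 z 0.08249141575160339 Ftan 26.42 Frad -3.37 Fz -3.3 w 0.52
```

The force rose to 26 N with the lever near −26°, well short of the stop, so the jaws grip. I'm centring on the post without touching it, then rising away.

Emit:
drive_tool([
  {"hand": 0.52, "offset": [-0.3, -0.9, 0], "angular": [0, 0, 4]},
  {"hand": 0.52, "offset": [-0.6, -1.8, 0], "angular": [0, 0, 8]},
  {"hand": 0.52, "offset": [-0.6, -1.8, 0], "angular": [0, 0, 8]},
  {"hand": 0.52, "offset": [-0.6, -1.8, 0], "angular": [0, 0, 8]},
])

```text
time: 17.32
tool_pos: [0.5048, -0.1838, 0.0823]
tcp_rot: [3.121, -0.356, -0.001]
wrist_force: [-2.1, -2.5, 1.0]
width: 0.52
```

```bash
python3 -c "
from h import *
where()"
```

```text
t 17.325 tcp theta -26.2 rad 0.142 yaw-13 334.0 z 0.08229113235221806 Ftan 2.88 Frad 1.43 Fz 1.0 w 0.52
```

Emit:
drive_tool([
  {"hand": 0.52, "offset": [-0.1, -0.3, 0], "angular": [0, 0, 0]},
  {"hand": 0.52, "offset": [-0.1, -0.3, 0], "angular": [0, 0, 0]},
  {"hand": 0.6, "offset": [-0.1, -0.3, 0], "angular": [0, 0, 0]},
  {"hand": 0.6, "offset": [-0.1, -0.3, 0], "angular": [0, 0, 0]},
])

```text
time: 17.82
tool_pos: [0.5043, -0.1866, 0.0822]
tcp_rot: [-3.121, 0.355, 0.0]
wrist_force: [-0.3, 0.5, -0.1]
width: 0.6
```

```bash
python3 -c "
from h import *
where()"
```

```text
t 17.825 tcp theta -25.1 rad 0.1418 yaw-13 334.0 z 0.08223391792228768 Ftan -0.47 Frad 0.41 Fz -0.1 w 0.6
```

Free of contact. Rising straight up, then withdrawing.

Emit:
drive_tool([
  {"hand": 0.6, "offset": [0, 0, 2], "angular": [0, 0, 0]},
  {"hand": 0.6, "offset": [0, 0, 6], "angular": [0, 0, 0]},
  {"hand": 0.6, "offset": [0, 0, 11], "angular": [0, 0, 0]},
  {"hand": 0.6, "offset": [0, 0, 15], "angular": [0, 0, 0]},
  {"hand": 0.6, "offset": [-2, 0, 17], "angular": [0, 0, 0]},
  {"hand": 0.6, "offset": [-5, 0, 17], "angular": [0, 0, 0]},
  {"hand": 0.6, "offset": [-5, 0, 17], "angular": [0, 0, 0]},
  {"hand": 0.6, "offset": [-5, 0, 17], "angular": [0, 0, 0]},
])

```text
time: 18.82
tool_pos: [0.4546, -0.1868, 0.2522]
tcp_rot: [-3.121, 0.355, -0.001]
wrist_force: [-0.2, -0.6, -0.5]
width: 0.601
```

```bash
python3 -c "
from h import *
where()
t=cam('scene');w=cam('wrist')
o=crop(t,(195,190),(100,96),4); i=w['frame'].copy()
for im,c,org,s in((o,t,(195,190),4),(i,w,(0,0),1)):
  overlay(im,c,W(V@T(0,.03,0),box(-.045,.045,-.02,.02,.016,.09)),org,s,(0,0,255))
cv2.imwrite('pics/e.png',np.hstack([i[:,:400],o]))"
```

```text
t 18.825 tcp theta -21.9 rad 0.1907 yaw-13 334.0 z 0.25221225008373216 Ftan 0.66 Frad 0.11 Fz -0.5 w 0.601
```

View pics/e.png

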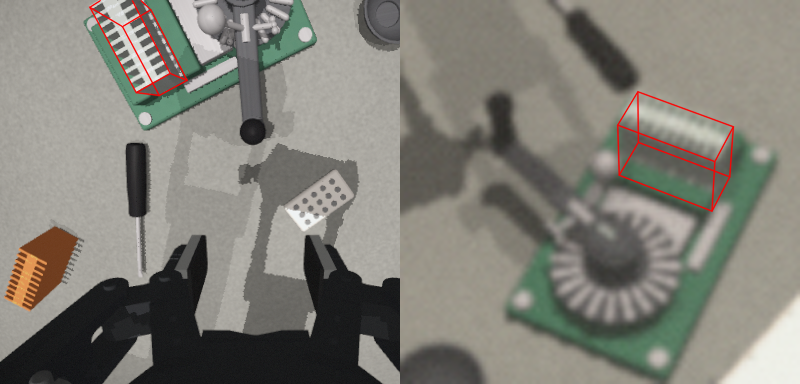

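The sink stands upright between the closed jaws, matching the y = 0.030 overlay in both views (wrist ~(140,45), scene ~(675,150)). The hand is clear and the wrist force is about zero. Handing in.

```bash
python3 -c "
from workcell import bot
print(bot.finish_job())"
```

```text
the job is handed in; nothing more can be done
None
```

The heat sink is clamped upright in the vise and the job is handed in at about 19 s of the 67 s allowed; no verdict was reported.

- **Placing:** I stood the silver heat sink on the bed lengthwise between the open jaws, about 5 mm off the fixed jaw. I left the orange look-alike alone.
- **Lever:** Swinging it towards + was loose (about 1 N), so it was set to drive towards −. I drove it once, swung it back, and drove it again. On the second stroke the force rose from about 6 N to 26 N, with the lever at about −26°, well short of its stop.
- **Last checks:** After I backed off, the wrist force was near zero and the gripper was clear of everything. The wrist and scene pictures show the heat sink upright and square, in line with where it would sit against the fixed jaw. The bystanders in those pictures look unmoved.
- **Not measured:** I could not read the contact force between heat sink and jaw directly. The firm grip is inferred from the handle force and the pictures.
- **Misses on the way:** One move call was refused because a row lacked its turn. A reading of about 3 N remained at the handle after the first back-off; it cleared after a further 3 mm shift and opening the fingers slightly.

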